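# Load a lever cheese press and hold its lever ready for the hinge pin

### The job

Pack the cheese press: stack the two flat rectangular tins squarely on the wooden board on top of the mould, lengthwise towards the post, one directly on the other in either order, and let go of them. Then pick up the loose wooden lever by its balance point, near the cast weight, and lower its steel eye between the two steel cheeks of the post until the eye lines up with the pin holes; the lever lies level over the tins, weight upwards and on the side away from the post, without touching the tins or resting on the press. Finish while still holding it there, still and level, so that I can push the hinge pin through; leave everything else on the worktop alone.

Things in the scene. Friction and masses are not known exactly. Their poses are not given: they have to be found in the camera images.
- press: Cheese press, fixed, its place varies: wooden base, perforated steel mould 130x84 mm, post at one end. Origin on the worktop under the mould's middle; x runs from post to open side (mostly to the robot's right), z up. Post 95 mm towards -x: block 34x38 mm, 126 high, between two steel cheeks 34 mm wide, 5 thick, 185 high: a fork open at the top and along x, 38 mm wide inside (along y)
- board_top (a point): Middle of the upper face of the fixed wooden pressing board on the mould (120 mm along the press's x, 76 mm along its y), 82 mm above the worktop; axes as the press's. The tins belong here, their 105 mm side along the press's x
- fork_hole (a point): Middle of the fork, on the common axis of the 9 mm pin holes in its two cheeks: 95 mm from the press's origin towards -x, 162 mm above the worktop; the holes run along the press's y. Axes as the press's. The lever's eye belongs here, its underside then 14 mm clear above the upper tin
- tin_a: Flat closed rectangular food tin with rounded corners, 63 mm (its x) by 105 mm (its y) by 25 mm high, 0.15 kg; origin in the middle of its underside, z up. Starts on the left of the worktop. Can be gripped across its 63 mm side
- tin_b: A second tin, the same as tin_a. Starts on the right of the worktop
- lever: Loose lever, 0.42 kg, lying in front of the press: beech bar 30 mm wide (y), 32 high, 278 long over all; steel eye at its -x end (32 mm across, 30 wide, 17 mm bore along y), cast round weight 50 mm across, 18 high with a bolt head (top 58 mm above the underside) on its +x end. Origin on the underside below its balance point; x towards the weight, z up. Grip across the 30 mm
- lever_balance (a point): Balance point of the lever (its centre of mass seen from above), on the bar's middle line, 16 mm above the underside, axes as the lever's; 25 mm from the weight's edge and 50 mm from its middle
- lever_eye (a point): Middle of the bore of the lever's steel eye, 181 mm from the balance point towards the lever's -x, 16 mm above the underside; the bore runs along the lever's y
- lemon_a: Bystander, to be left alone: lemon, 71x53x51 mm, lying on its side in the right front part of the worktop
- garlic_bulb: Bystander, to be left alone: garlic bulb, 56 mm across, 56 mm high, right front
- lime_a: Bystander, to be left alone: lime, 52x45x45 mm, to the right of the lemon
- shaker_a: Bystander, to be left alone: grey-topped glass shaker, 44 mm across, 90 mm high, on the left
- kitchen_timer: Bystander, to be left alone: round red and white kitchen timer, 62 mm across, 48 mm high, at the back to the right of the press
- mug_a: Bystander, to be left alone: white dotted mug, 82 mm across, 91 mm high, far left at the back
- tin_small: Bystander, to be left alone: small round food tin, 57 mm across, 72 mm high, at the back left
Things that resemble listed ones, but are neither listed nor needed, are in the scene too. What is shaped like the tin_a but black is not meant. What is shaped like the tin_b but turquoise is not meant.

How it is judged:
On the way, in this order (a step that is already met when the one before it is completed fails the run):
1. one tin lies squarely on the pressing board and is released (((horizontal distance between tin_a and board_top below 0.01 m and angle between the y axis of tin_a and the x axis of press, either way round below 0.14 rad and z of tin_a in the frame of press between 0.077 and 0.087 m and angle between tin_a's own z axis and vertical below 0.06 rad and contact force between tin_a and the arm below 0.3 N and contact force between tin_a and the fingers below 0.3 N and linear speed of tin_a below 0.02 m/s) or (horizontal distance between tin_b and board_top below 0.01 m and angle between the y axis of tin_b and the x axis of press, either way round below 0.14 rad and z of tin_b in the frame of press between 0.077 and 0.087 m and angle between tin_b's own z axis and vertical below 0.06 rad and contact force between tin_b and the arm below 0.3 N and contact force between tin_b and the fingers below 0.3 N and linear speed of tin_b below 0.02 m/s))), for 0.2 s.
2. the other tin lies squarely on the first and both are released (((horizontal distance between tin_a and board_top below 0.01 m and angle between the y axis of tin_a and the x axis of press, either way round below 0.14 rad and z of tin_a in the frame of press between 0.077 and 0.087 m and angle between each of tin_a, tin_b's own z axis and vertical below 0.06 rad and horizontal distance between tin_b and tin_a below 0.01 m and angle between the y axis of tin_b and the y axis of tin_a, either way round below 0.14 rad and z of tin_b in the frame of press between 0.101 and 0.113 m) or (horizontal distance between tin_b and board_top below 0.01 m and angle between the y axis of tin_b and the x axis of press, either way round below 0.14 rad and z of tin_b in the frame of press between 0.077 and 0.087 m and angle between each of tin_b, tin_a's own z axis and vertical below 0.06 rad and horizontal distance between tin_a and tin_b below 0.01 m and angle between the y axis of tin_a and the y axis of tin_b, either way round below 0.14 rad and z of tin_a in the frame of press between 0.101 and 0.113 m)) and contact force between each of tin_a, tin_b and the arm below 0.3 N and contact force between each of tin_a, tin_b and the fingers below 0.3 N and linear speed of each of tin_a, tin_b below 0.02 m/s), for 0.2 s.
3. the lever is lifted level by its balance point (height (world z) of lever above 0.05 m and angle between lever's own z axis and vertical below 0.1 rad and contact force between lever and the fingers above 2 N and x of the grasp point in the frame of lever between -0.03 and 0.03 m), for 0.2 s.
At the end, for the whole second after the job is handed in: Tins squarely stacked on the board (each within 10 mm, 8 deg) and untouched; lever gripped within 30 mm of its balance point, still, level within 4 deg, along the press within 7 deg, weight up and away from the post, eye within 8 mm of the pin-hole centre, off the tins, under 1.5 N on the press (all of step 2 and contact force between lever and the fingers above 2 N and x of the grasp point in the frame of lever between -0.03 and 0.03 m and distance between lever_eye and fork_hole below 0.008 m and angle between lever's own z axis and vertical below 0.07 rad and x of lever in the frame of press above 0.05 m and angle between the x axis of lever and the x axis of press, either way round below 0.12 rad and contact force between lever and press below 1.5 N and contact force between lever and tin_a below 0.1 N and contact force between lever and tin_b below 0.1 N and linear speed of lever below 0.02 m/s and angular speed of lever below 0.15 rad/s); the arm keeps its last pose, push and grip.
It fails at once if a bystander on the worktop is pushed more than 30 mm out of its place (distance of any of lemon_a, garlic_bulb, lime_a, shaker_a, kitchen_timer, mug_a, tin_small from where it was at the start of the episode above 0.03 m).
It fails at once if the lever presses on the tins (over 3 N) (contact force between lever and tin_a above 3 N or contact force between lever and tin_b above 3 N).
It also fails if it takes over 69 s, if anything falls off the work surface, if the arm or the gripper's body presses on something with over 40 N, if the wrist force passes 120 N, or if a joint passes its speed limit or range.

### The arm

A 6-joint arm with a two-finger parallel gripper is mounted at the origin on a cart in front of the work surface, level with it; the furniture and walls round the work are solid. World frame = base frame: x ahead of the robot, y to its left, z up, the work surface at z = 0. Lengths are in m, angles in rad, forces in N, time in s.
With the tool pointing down it reaches from about 0.375 to 0.9 m from the base axis. Payload 3.1 kg.
Tool frame: the origin (TCP) lies on the centre line of the jaws, within the pads' length; the fingertips stand 25 mm ahead of it and the grasp point (between the pads) lies 6 mm ahead of it (manip.tip_extent is the distance from the TCP to the fingertips, in m); z points along the fingers, y is the line along which they close (so a half turn about z gives the same grasp; the last joint's range is limited). The gripper opens to 85 mm and grips with 20 to 120 N. Pads are 22 mm wide; open, the fingers measure 114 mm over their backs; the gripper's body (76 mm by 85 mm) begins 54 mm behind the grasp point. The pads swing forward as they close: fully open they stand 13 mm farther back than shut.
Start: joints at [-1.464, 0.527, 1.433, -0, 1.181, -0.178], TCP at [0.176, -0.6, 0.256] pointing down, gripper open.
Joint ranges: [-3.08, 3.08], [-0.75, 2.2], [0.22, 2.44], [-1.43, 4.57], [0, 2.65], [-2.85, 2.85]. Speed limits (rad/s): [2.79, 2.79, 3.14, 3.14, 3.14, 3.14].

### API

Orientations are given as a unit quaternion [x, y, z, w].
In Python, from station import readout, imaging, order, manip gives the robot as it stands.
- The arm moves only by the tool move_arm, never from a script. Its argument "rows" is a list of rows, each a list of 7 numbers: the turn, a rotation vector about the tool's x, y, z in degrees, then the shift along the tool's x, y, z in mm, then the closure, from 0 (fully open) to 1 (shut). A call has 1 to 12 rows; each row is the pose to reach, as a shift and turn from the pose commanded when the call began, along the tool's axes at that moment; what a row does not reach only later rows make up. A row lasts 1/12 s, in which the tool goes at most 41.7 mm and 7.16 degrees, less where a joint would pass 70% of its speed; a pose out of reach is approached as far as the arm can. A call with a gripper value outside its range is refused whole. The fingers move at their own pace and stop on an object; "squeeze" is the grip in N (left out, the last holds). Time passes only in rows, so rows that repeat a pose let the fingers close. It gives the time, the measured TCP pose, the force, the opening and the grip force at its end, in the units of the state.
- readout.sense(): the state, without advancing time (a new reading comes with each control period).
- imaging.snapshot(name): name is "side" or "top" or "wrist"; returns a dict with "img" (480x640x3 uint8, red, green, blue), "z_map" (480x640 float32, m along the optical axis (not along the pixel's ray), 0 where there is no reading), "fovy" (degrees; the focal length in pixels is half the picture's height over the tangent of half this angle, whatever the lens; pixels are square), "cx", "cy" (the principal point, pixels), "k1" (the pictures are not rectified: a ray, as slopes to the right and down, at radius r is drawn at 1 + k1 r^2 times it, then the intrinsics apply), "rvec" (rotation vector, rad) and "tvec" (3), from world to camera coordinates, as OpenCV has them. Camera axes: x right, y down, z forward; pixel columns grow to the right and rows downward; lengths in m; the calibration is good to about 2 mm. A picture is of the moment at which its call begins.
- order.sign_off(): hands the job in; it is judged then, once.
The state is a dict: "t": time; "q": joint angles; "qd": joint speeds; "tau": joint torques, N m; "tcp_pos": TCP position; "tool_rot": TCP orientation; "force": force on the tool from outside, world axes, zero at the start; "ft_torque": the same for the moment, N m; "finger_gap": opening from 0.0 (shut) to 1.0 (fully open); "gripper_force": force on a finger pad.
Only numpy, scipy, OpenCV 4.12 (cv2) and the standard library are available. Lean on these libraries where they do the work, as an engineer would, in place of code of your own. Each camera call takes 0.05 s, during which the arm holds its last target. There are 200 camera calls.

## Working session

There is one attempt and no reset: what is moved stays moved. The work goes in short steps, Python scripts to look and compute and a tool call to move; the robot and the scene stay as the last step left them, time stands still between calls to the robot, and variables do not carry over. Pictures are saved under pics/ and viewed, at most 10 in all, crops included, and the job is handed in when it is done.

Besides the shell and the picture viewer there is one more tool, called after "Emit:" as name([rows], argument=value, ...), one row to a line, values as JSON. move_arm: Moves the arm, as the interface text tells. Its arguments: {"type":"object","properties":{"rows":{"type":"array"},"squeeze":{"type":"number"}},"required":["rows"]}

```bash
mkdir -p pics; ls; cat > h.py <<'E'
import numpy as np, cv2
from station import readout, imaging, order, manip
from scipy.spatial.transform import Rotation as R
def shot(n):
    s=imaging.snapshot(n); np.save(f'/tmp/{n}.npy',s,allow_pickle=True); return s
def load(n): return np.load(f'/tmp/{n}.npy',allow_pickle=True).item()
def K(s):
    f=240/np.tan(np.radians(s['fovy'])/2); return np.array([[f,0,s['cx']],[0,f,s['cy']],[0,0,1]])
def rays(s,uv):
    uv=np.asarray(uv,float).reshape(-1,1,2)
    d=np.array([s['k1'],0,0,0,0.])
    n=cv2.undistortPoints(uv,K(s),d).reshape(-1,2)
    Rm=cv2.Rodrigues(np.asarray(s['rvec'],float))[0]; t=np.asarray(s['tvec'],float).ravel()
    D=np.c_[n,np.ones(len(n))]@Rm; return -Rm.T@t, D
def onplane(s,uv,z):
    o,D=rays(s,uv); return o+D*((z-o[2])/D[:,2])[:,None]
def cloud(s):
    v,u=np.mgrid[:480,:640]; o,D=rays(s,np.c_[u.ravel(),v.ravel()])
    z=s['z_map'].ravel(); P=o+D*z[:,None]; P[z==0]=np.nan; return P.reshape(480,640,3)
E
python3 - <<'E'
from h import *
for n in ('top','side'):
    s=shot(n); cv2.imwrite(f'pics/{n}0.png',s['img'][:,:,::-1]); print(n,s['fovy'],s['k1'],s['rvec'],s['tvec'],rays(s,[[320,240]])[0])
print(readout.sense(), manip.tip_extent)
E
```

```text
pics
top 48.69658266480943 -0.06766101341456535 [ 1.77422914 -2.23384173  0.47795971] [0.06924983 0.53158158 1.47157202] [-0.08389685  0.10550695  1.5603616 ]
side 42.75866791091306 -0.012193116737139393 [ 2.14448601  0.1366676  -0.09966414] [-0.52630148  0.06049746  1.83404202] [ 0.74627469 -1.41585176  1.04057734]
{'t': 0.1, 'q': array([-1.46453163e+00,  5.28364818e-01,  1.43379604e+00,  3.02875501e-05,
        1.18143985e+00, -1.78512657e-01]), 'qd': array([-0.00057177, -0.00029493, -0.00567998, -0.00012402,  0.00133298,
       -0.00093799]), 'tau': array([-7.66479479e-05, -4.43304563e+01, -1.78586519e+01, -2.00103641e-04,
        3.87495689e-03, -2.27705607e-05]), 'tcp_pos': array([ 0.17555169, -0.59919801,  0.25542964]), 'tool_rot': array([ 9.89880166e-01,  1.41902247e-01,  5.02569137e-05, -1.00286482e-03]), 'force': array([-0.3474123 ,  0.16359477,  0.11511776]), 'ft_torque': array([ 0.03958303, -0.02572125, -0.01670657]), 'gripper_force': 0.0, 'finger_gap': 0.9998329347771301} 0.025
```

View pics/top0.png

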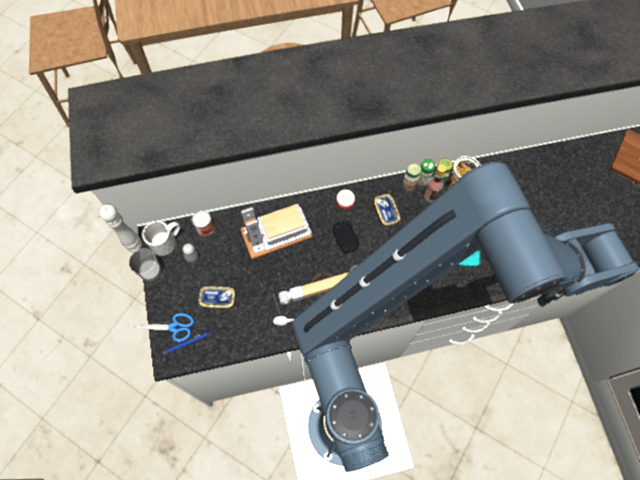

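View pics/side0.png

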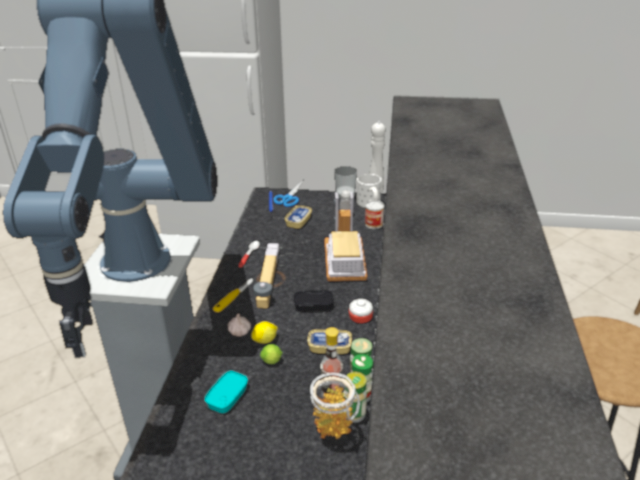

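The top view shows tin_a at (217,297), tin_b at (387,209), the press at (277,230) with its post at (250,222), and the lever from its eye at (287,297) running right under the arm. The side view shows the weight at (262,293) and tin_b at (330,341).

```bash
cat >> h.py <<'E'
def rect(P,zlo,zhi,xy,r,name='',upper=True):
    m=(P[...,2]>zlo)&(P[...,2]<zhi)&(np.hypot(P[...,0]-xy[0],P[...,1]-xy[1])<r)
    Q=P[m]
    mk=m.astype(np.uint8)
    nl,L,st,c=cv2.connectedComponentsWithStats(mk)
    if nl<2: print(name,'none'); return
    k=1+np.argmax(st[1:,4]); Q=P[L==k]
    (cx,cy),(w,h),a=cv2.minAreaRect((Q[:,:2]*1000).astype(np.float32))
    if w<h: w,h,a=h,w,a+90
    print(name,len(Q),'c',round(cx,1),round(cy,1),'size',round(w,1),round(h,1),'long axis deg',round((a+90)%180-90,1),'zmed',round(1000*np.median(Q[:,2]),1), 'med',np.round(1000*np.median(Q[:,:2],0),1))
    return Q
E
python3 - <<'E'
from h import *
for n in ('top','side'):
    s=load(n);P=cloud(s)
    print(n)
    if n=='top':
        c=dict(ta=onplane(s,[[217,297]],.025)[0],tb=onplane(s,[[387,209]],.025)[0],bd=onplane(s,[[285,222]],.082)[0],po=onplane(s,[[249,215]],.185)[0],lv=onplane(s,[[320,286]],.032)[0])
        print({k:np.round(v,3) for k,v in c.items()})
    rect(P,.018,.034,c['ta'],.075,'tin_a'); rect(P,.018,.034,c['tb'],.075,'tin_b')
    rect(P,.074,.09,c['bd'],.09,'board'); rect(P,.178,.19,c['po'],.05,'cheek'); rect(P,.115,.135,c['po'],.05,'block')
    rect(P,.024,.040,c['lv'],.2,'lever'); rect(P,.044,.065,c['lv'],.25,'weight')
for n,(u,v,w,h) in dict(top=(185,180,240,140),side=(190,190,200,190)).items():
    i=load(n)['img'][v:v+h,u:u+w,::-1]; k=min(800/w,600/h); k=int(k)
    cv2.imwrite(f'pics/{n}c.png',cv2.resize(i,None,fx=k,fy=k,interpolation=2))
E
```

```text
top
{'ta': array([0.447, 0.284, 0.025]), 'tb': array([ 0.618, -0.298,  0.025]), 'bd': array([0.619, 0.036, 0.082]), 'po': array([0.615, 0.138, 0.185]), 'lv': array([ 0.409, -0.026,  0.032])}
tin_a 595 c 449.8 286.2 size 104.1 63.7 long axis deg 75.9 zmed 23.4 med [449.7 286.4]
tin_b 484 c 616.9 -297.4 size 108.0 64.4 long axis deg 2.9 zmed 22.8 med [ 615.1 -297.9]
board 915 c 621.9 45.1 size 132.1 81.6 long axis deg -80.2 zmed 81.4 med [621.6  45.5]
cheek 30 c 631.7 142.4 size 33.0 7.8 long axis deg -82.9 zmed 183.7 med [631.  142.4]
block 49 c 625.3 141.5 size 34.2 13.8 long axis deg -77.0 zmed 127.4 med [627.1 141.5]
lever 608 c 411.9 -9.3 size 222.7 33.6 long axis deg -84.7 zmed 32.3 med [411.2   4.6]
weight 104 c 582.8 40.9 size 125.6 8.1 long axis deg -81.4 zmed 54.3 med [583.2  40.2]
side
tin_a 306 c 449.4 282.8 size 120.2 65.8 long axis deg 75.7 zmed 21.7 med [449.  283.1]
tin_b 298 c 588.4 -301.0 size 67.8 43.6 long axis deg -80.1 zmed 22.0 med [ 589.2 -302.4]
board 735 c 624.5 50.7 size 151.9 77.2 long axis deg -81.4 zmed 81.2 med [624.7  41.1]
cheek 17 c 633.1 137.9 size 36.3 4.0 long axis deg -77.6 zmed 182.5 med [633.9 132.1]
block 136 c 611.0 134.5 size 45.7 40.5 long axis deg 9.6 zmed 124.0 med [611.9 127.5]
lever 401 c 411.4 -0.9 size 199.7 30.3 long axis deg -85.7 zmed 31.1 med [412.4 -12.3]
weight 183 c 421.9 -147.5 size 51.8 47.7 long axis deg 87.5 zmed 49.5 med [ 423.  -150.7]
```

View pics/topc.png

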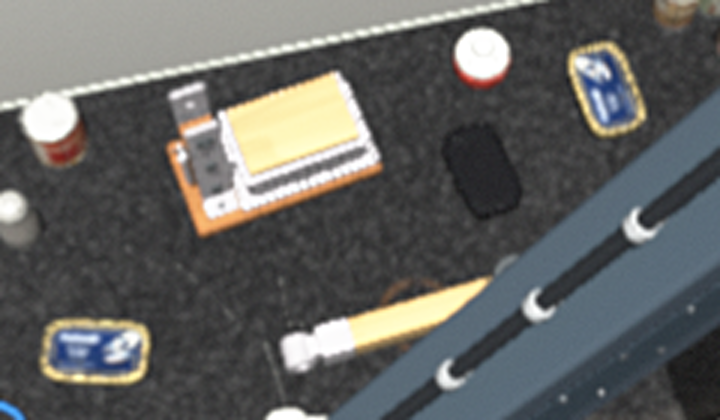

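View pics/sidec.png

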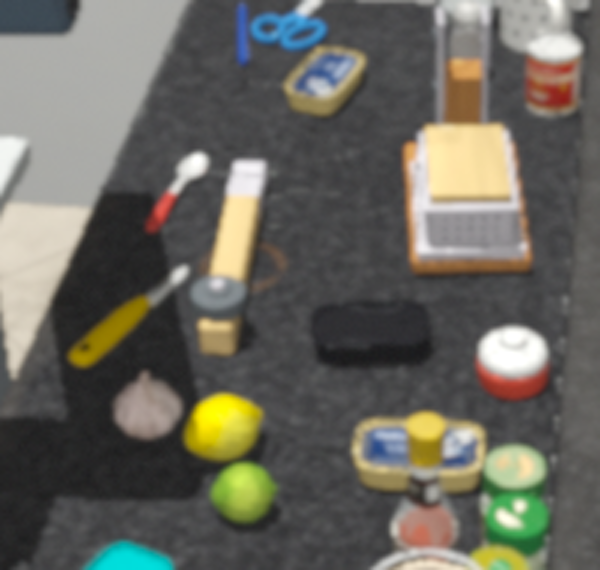

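```bash
cat >> h.py <<'E'
def go(x,y,z,ydeg,sense=None):
    """delta in tool axes (mm, deg) to tool-down TCP target with tool y at ydeg (tool x at ydeg+90)"""
    s=sense or readout.sense(); R0=R.from_quat(s['tool_rot'])
    a=np.radians(ydeg); yy=np.array([np.cos(a),np.sin(a),0]); zz=np.array([0,0,-1.]); Rt=R.from_matrix(np.c_[np.cross(yy,zz),yy,zz])
    rel=R0.inv()*Rt
    print('rot',np.round(np.degrees(rel.as_rotvec()),1),'shift',np.round(1000*R0.inv().apply(np.array([x,y,z])-s['tcp_pos']),1), 't',round(s['t'],2))
E
python3 - <<'E'
from h import *
go(.5,-.05,.36,0)
s=load('top');hsv=cv2.cvtColor(s['img'],cv2.COLOR_RGB2HSV)
print(hsv[217,283],hsv[285,330],hsv[245,262])
P=cloud(s)
# objects near tin_b
m=(np.hypot(P[...,0]-.617,P[...,1]+.297)<.13)&(P[...,2]>.03)
Q=P[m]; print(len(Q), np.round(np.c_[Q.min(0),Q.max(0)],3) if len(Q) else '')
m=(P[...,2]>.01)&(np.hypot(P[...,0]-.45,P[...,1]-.285)<.14)&(np.hypot(P[...,0]-.45,P[...,1]-.285)>.065)
Q=P[m]; print(len(Q), np.round(np.c_[Q.min(0),Q.max(0)],3) if len(Q) else '')
E
```

```text
rot [ -0.1  -0.1 -73.7] shift [ 465.7 -436.1 -103.5] t 0.1
[ 25  80 253] [ 29  52 255] [165   2 251]
674 [[ 0.574  0.747]
 [-0.41  -0.173]
 [ 0.03   0.334]]
114 [[0.332 0.589]
 [0.154 0.422]
 [0.01  0.081]]
```

Emit:
move_arm([
  [0, 0, -6, 20, -20, -25, 0],
  [0, 0, -12, 50, -50, -50, 0],
  [0, 0, -18, 78, -75, -70, 0],
  [0, 0, -24, 105, -100, -85, 0],
  [0, 0, -30, 132, -125, -100, 0],
  [0, 0, -36, 160, -150, -103, 0],
  [0, 0, -42, 188, -175, -103, 0],
  [0, 0, -48, 215, -200, -103, 0],
  [0, 0, -53, 242, -225, -103, 0],
  [0, 0, -58, 270, -250, -103, 0],
  [0, 0, -62, 298, -275, -103, 0],
  [0, 0, -65, 325, -300, -103, 0],
])

```text
t: 1.1
tcp_pos: [0.4037, -0.2187, 0.3591]
tool_rot: [0.758, 0.653, 0.0, -0.0]
force: [0.4, 0.2, -0.5]
finger_gap: 1.002
gripper_force: 0.0
```

```bash
python3 - <<'E'
from h import *
go(.5,-.0,.36,0)
E
```

```text
rot [-0.  -0.  -8.5] shift [230.5  62.9  -0.8] t 1.1
```

Emit:
move_arm([
  [0, 0, -2, 35, 10, 0, 0],
  [0, 0, -4, 70, 20, 0, 0],
  [0, 0, -6, 105, 30, 0, 0],
  [0, 0, -8, 140, 40, 0, 0],
  [0, 0, -8.5, 175, 50, 0, 0],
  [0, 0, -8.5, 205, 57, 0, 0],
  [0, 0, -8.5, 230, 63, 0, 0],
  [0, 0, -8.5, 230, 63, 0, 0],
  [0, 0, -8.5, 230, 63, 0, 0],
])

```text
t: 1.85
tcp_pos: [0.5001, -0.0015, 0.3588]
tool_rot: [0.707, 0.707, -0.0, -0.0]
force: [0.7, -1.1, -1.3]
finger_gap: 0.998
gripper_force: 0.0
```

```bash
python3 - <<'E'
from h import *
w=shot('wrist'); t=shot('top')
cv2.imwrite('pics/m1.png',np.hstack([w['img'][:,:,::-1]]))
print(w['fovy'],w['k1'],np.round(rays(w,[[320,240]]),3))
for s in (w,t):
    P=cloud(s); z=[]
    for nm,xy in dict(ta=(.45,.286),tb=(.617,-.297)).items(): rect(P,.021,.034,xy,.07,nm)
    rect(P,.024,.040,(.41,-.03),.16,'lever'); rect(P,.044,.065,(.42,-.15),.05,'weight')
    rect(P,.074,.09,(.62,.04),.09,'board');rect(P,.178,.19,(.615,.138),.05,'cheek')
go(.45,.285,.15,-14)
E
```

```text
Traceback (most recent call last):
ValueError: setting an array element with a sequence. The requested array has an inhomogeneous shape after 1 dimensions. The detected shape was (2,) + inhomogeneous part.
```

View pics/m1.png

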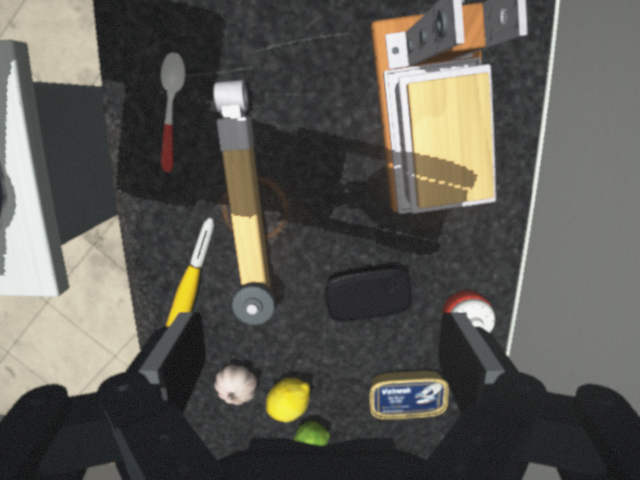

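The wrist view shows the lever's eye at (231,98), the weight's bolt at (252,308), the board's corners at about (407,78), (490,67), (495,205) and (413,210), and tin_b at (409,396).

```bash
cat >> h.py <<'E'
def boardfit(s,P,z=.082,xy=(.62,.045),r=.1):
    """yellow board mask, rays onto plane z"""
    hsv=cv2.cvtColor(s['img'],cv2.COLOR_RGB2HSV)
    m=(hsv[...,0]>12)&(hsv[...,0]<32)&(hsv[...,1]>45)&(abs(P[...,2]-z)<.009)&(np.hypot(P[...,0]-xy[0],P[...,1]-xy[1])<r)
    v,u=np.nonzero(m); q=onplane(s,np.c_[u,v],z)[:,:2]*1000
    lo=cv2.minAreaRect(q.astype(np.float32)); print('board',len(q),np.round(lo[0],1),np.round(lo[1],1),round(lo[2],1),'mean',np.round(q.mean(0),1))
E
python3 - <<'E'
from h import *
w=load('wrist'); t=shot('top')
print(w['fovy'],w['k1'],np.round(rays(w,[[320,240]])[0],3))
for s in (w,t):
    P=cloud(s); boardfit(s,P)
    for nm,xy in dict(ta=(.45,.286),tb=(.617,-.297)).items(): rect(P,.021,.034,xy,.07,nm)
    rect(P,.024,.040,(.41,-.03),.16,'lever'); rect(P,.044,.065,(.42,-.15),.05,'weight')
    rect(P,.175,.19,(.615,.138),.05,'cheek')
c=onplane(w,[[407,78],[490,67],[495,205],[413,210]],.082)[:,:2]*1000; print('clicked corners',np.round(c,1).tolist(),c.mean(0))
print('eye',onplane(w,[[231,98]],.032),'bolt',onplane(w,[[252,308]],.058))
go(.45,.285,.15,-14)
E
```

```text
60.57295261343098 -0.080383411169429 [0.499 0.075 0.476]
board 10055 [621.6  53.6] [ 77.  138.3] 8.4 mean [622.5  46.6]
ta none
tb 2426 c 616.7 -297.1 size 104.2 64.5 long axis deg 3.0 zmed 22.2 med [ 616.3 -296.2]
lever 5546 c 409.6 -20.0 size 242.9 40.5 long axis deg -83.5 zmed 31.6 med [410.2  -3.1]
weight 1321 c 419.9 -143.6 size 48.8 48.6 long axis deg -0.1 zmed 50.0 med [ 420.9 -140.9]
cheek 554 c 589.0 132.2 size 29.5 6.5 long axis deg -80.5 zmed 184.2 med [587.9 131.3]
board 78 [631.3  89.3] [49.3 31.3] 5.9 mean [636.7  94.6]
ta none
tb 333 c 616.0 -295.7 size 106.6 65.1 long axis deg 5.0 zmed 24.5 med [ 613.9 -298.4]
lever 93 c 418.0 -115.5 size 42.7 31.5 long axis deg 86.7 zmed 33.1 med [ 414.4 -109.3]
weight 201 c 421.3 -143.3 size 47.8 47.8 long axis deg 57.3 zmed 52.1 med [ 420.1 -143.1]
cheek 38 c 632.8 142.4 size 32.6 11.7 long axis deg -82.3 zmed 183.4 med [630.3 142.7]
clicked corners [[577.0, 101.6], [653.0, 112.7], [672.4, -16.6], [590.0, -22.1]] [623.09358575  43.90673589]
eye [[0.4054354 0.085034  0.032    ]] bolt [[ 0.4204348  -0.14260942  0.058     ]]
rot [-0.   0.  13.8] shift [288.3 -50.8 209. ] t 2.0
```

Emit:
move_arm([
  [0, 0, 2, 35, -5, 5, 0],
  [0, 0, 4, 70, -10, 10, 0],
  [0, 0, 6, 105, -15, 20, 0],
  [0, 0, 8, 140, -20, 30, 0],
  [0, 0, 10, 170, -28, 40, 0],
  [0, 0, 12, 200, -35, 50, 0],
  [0, 0, 14, 230, -45, 55, 0],
  [0, 0, 14, 240, -50, 60, 0],
  [0, 0, 14, 240, -50, 60, 0],
])

```text
t: 2.75
tcp_pos: [0.4494, 0.238, 0.2983]
tool_rot: [0.788, 0.615, -0.001, -0.001]
force: [-0.4, -0.4, -0.8]
finger_gap: 1.0
gripper_force: 0.0
```

```bash
python3 - <<'E'
from h import *
w=shot('wrist'); P=cloud(w)
for z in (.018,.021,.023): rect(P,z,.034,(.45,.285),.08,'ta')
m=(P[...,2]>.01)&(np.hypot(P[...,0]-.45,P[...,1]-.285)<.12)&(np.hypot(P[...,0]-.45,P[...,1]-.285)>.068)
print(np.round(P[m][::200],3)[:10])
t=shot('top'); P=cloud(t); boardfit(t,P); rect(P,.021,.034,(.617,-.297),.075,'tb');rect(P,.18,.19,(.615,.138),.05,'cheek')
rect(P,.024,.040,(.41,-.03),.16,'lever'); rect(P,.044,.065,(.42,-.15),.05,'weight')
E
```

```text
ta 7199 c 447.9 286.3 size 104.7 62.8 long axis deg 74.3 zmed 22.0 med [448.2 288.7]
ta 6140 c 447.9 286.3 size 104.7 62.8 long axis deg 74.3 zmed 22.2 med [448.4 288.7]
ta 658 c 447.9 286.3 size 104.7 62.7 long axis deg 74.6 zmed 24.3 med [448.8 291.1]
[[0.422 0.401 0.01 ]
 [0.503 0.231 0.296]
 [0.49  0.226 0.288]
 [0.499 0.237 0.312]
 [0.489 0.222 0.289]
 [0.489 0.221 0.291]
 [0.505 0.23  0.312]
 [0.498 0.236 0.32 ]
 [0.504 0.23  0.317]
 [0.488 0.219 0.299]]
board 847 [623.4  44.7] [ 77.5 117.7] 8.6 mean [623.1  45. ]
tb 368 c 616.9 -296.7 size 108.2 64.0 long axis deg 1.2 zmed 24.4 med [ 616.7 -298.1]
cheek 24 c 632.1 142.5 size 32.9 9.3 long axis deg -83.2 zmed 184.6 med [630.8 142.7]
lever 602 c 413.3 -33.2 size 197.8 34.9 long axis deg -86.4 zmed 32.5 med [411.8 -27.9]
weight 197 c 422.2 -143.6 size 49.4 47.8 long axis deg -29.6 zmed 52.0 med [ 420.6 -143.2]
```

```bash
python3 - <<'E'
from h import *
go(.448,.2863,.028,-15.6)
E
```

```text
rot [0.  0.1 1.4] shift [ 47.9 -15.7 271.3] t 2.85
```

Emit:
move_arm([
  [0, 0.1, 1.4, 15, -5, 30, 0],
  [0, 0.1, 1.4, 30, -10, 65, 0],
  [0, 0.1, 1.4, 40, -14, 100, 0],
  [0, 0.1, 1.4, 48, -15.5, 135, 0],
  [0, 0.1, 1.4, 48, -15.5, 170, 0],
  [0, 0.1, 1.4, 48, -15.5, 200, 0],
  [0, 0.1, 1.4, 48, -15.5, 225, 0],
  [0, 0.1, 1.4, 48, -15.5, 245, 0],
  [0, 0.1, 1.4, 48, -15.5, 260, 0],
  [0, 0.1, 1.4, 48, -15.5, 268, 0],
  [0, 0.1, 1.4, 48, -15.5, 271, 0],
  [0, 0.1, 1.4, 48, -15.5, 271, 0],
])

```text
t: 3.85
tcp_pos: [0.4488, 0.2868, 0.0283]
tool_rot: [0.797, 0.604, 0.001, -0.0]
force: [-0.4, 0.2, 0.1]
finger_gap: 0.999
gripper_force: 0.0
```

Emit:
move_arm([
  [0, 0, 0, 0, 0, 0, 0.3],
  [0, 0, 0, 0, 0, 0, 0.5],
  [0, 0, 0, 0, 0, 0, 0.5],
  [0, 0, 0, 0, 0, 0, 0.5],
  [0, 0, 0, 0, 0, 0, 0.5],
  [0, 0, 0, 0, 0, 0, 0.5],
], squeeze=40)

```text
t: 4.35
tcp_pos: [0.4486, 0.2879, 0.0299]
tool_rot: [0.796, 0.605, 0.002, 0.0]
force: [0.5, -2.8, 6.6]
finger_gap: 0.687
gripper_force: 42.6
```

Emit:
move_arm([
  [0, 0, 0, 0, 0, 0, 0],
  [0, 0, 0, 0, 0, 0, 0],
  [0, 0, 0, 0, 0, 0, 0],
  [0, 0, 0, 0, 0, -5, 0],
  [0, 0, 0, 0, 0, -8, 0],
  [0, 0, 0, 0, 0, -8, 0.3],
  [0, 0, 0, 0, 0, -8, 0.5],
  [0, 0, 0, 0, 0, -8, 0.5],
  [0, 0, 0, 0, 0, -8, 0.5],
  [0, 0, 0, 0, 0, -8, 0.5],
  [0, 0, 0, 0, 0, -8, 0.5],
])

```text
t: 5.27
tcp_pos: [0.4479, 0.2879, 0.037]
tool_rot: [0.796, 0.605, 0.001, -0.0]
force: [-0.3, 0.5, 6.4]
finger_gap: 0.687
gripper_force: 42.0
```

```bash
python3 - <<'E'
from h import *
s=readout.sense(); print(s['force'],s['q'])
print(np.degrees(R.from_quat(s['tool_rot']).as_matrix()))
go(.448,.2863,.15,-15.6);go(.6234,.0447,.15,8.6)
E
```

```text
[-0.2683874   0.5113739   6.44474329] [0.36049546 0.76064918 1.81216624 0.00267685 0.5671252  0.63000591]
[[ 1.53800744e+01  5.51928991e+01  5.95938827e-02]
 [ 5.51927954e+01 -1.53801648e+01  1.10517727e-01]
 [ 1.22458539e-01  2.77399510e-02 -5.72956419e+01]]
rot [ 0.  -0.1  0. ] shift [  -1.3    0.6 -113. ] t 5.27
rot [  0.1  -0.1 -24.2] shift [-186.9  234.4 -113.3] t 5.27
```

Emit:
move_arm([
  [0, 0, 0, 0, 0, -5, 0.5],
  [0, 0, 0, 0, 0, -15, 0.5],
  [0, 0, 0, 0, 0, -30, 0.5],
  [0, 0, 0, 0, 0, -50, 0.5],
  [0, 0, 0, 0, 0, -75, 0.5],
  [0, 0, 0, 0, 0, -100, 0.5],
  [0, 0, 0, 0, 0, -130, 0.5],
  [0, 0, 0, 0, 0, -160, 0.5],
  [0, 0, 0, 0, 0, -185, 0.5],
  [0, 0, 0, 0, 0, -205, 0.5],
  [0, 0, 0, 0, 0, -220, 0.5],
  [0, 0, 0, 0, 0, -223, 0.5],
])

```text
t: 6.27
tcp_pos: [0.4486, 0.2878, 0.2627]
tool_rot: [0.796, 0.605, 0.004, 0.0]
force: [-0.2, -0.3, -1.9]
finger_gap: 0.687
gripper_force: 43.6
```

Emit:
move_arm([
  [0, 0, -1, -8, 10, 0, 0.5],
  [0, 0, -3, -20, 25, 0, 0.5],
  [0, 0, -6, -37, 47, 0, 0.5],
  [0, 0, -9, -57, 72, 0, 0.5],
  [0, 0, -12, -78, 98, 0, 0.5],
  [0, 0, -15, -100, 125, 0, 0.5],
  [0, 0, -18, -122, 152, 0, 0.5],
  [0, 0, -20, -143, 178, 0, 0.5],
  [0, 0, -22, -160, 200, 0, 0.5],
  [0, 0, -23, -174, 218, 0, 0.5],
  [0, 0, -24, -183, 230, 0, 0.5],
  [0, 0, -24.2, -187, 234.5, 0, 0.5],
])

```text
t: 7.27
tcp_pos: [0.6241, 0.0419, 0.2577]
tool_rot: [0.653, 0.758, 0.0, -0.001]
force: [-0.2, -0.0, -1.3]
finger_gap: 0.687
gripper_force: 43.6
```

```bash
python3 - <<'E'
from h import *
go(.6234,.0447,.15,8.6); s=readout.sense(); print(s['gripper_force'],s['force'],s['tcp_pos'])
w=shot('wrist'); P=cloud(w); cv2.imwrite('pics/m2.png',w['img'][:,:,::-1])
rect(P,.17,.19,(.615,.138),.06,'cheek')
si=shot('side');P=cloud(si);rect(P,.20,.30,(.62,.045),.08,'tin?')
t=shot('top');P=cloud(t);rect(P,.18,.19,(.615,.138),.05,'cheek')
E
```

```text
rot [-0.  -0.1 -0.1] shift [  2.7  -0.2 107.7] t 7.27
43.626952171325684 [-0.23574773 -0.03101032 -1.33098646] [0.6240631  0.04192171 0.2576573 ]
cheek 1284 c 632.9 141.4 size 33.7 9.2 long axis deg -81.7 zmed 184.6 med [630.5 141.6]
tin? 831 c 625.0 40.9 size 113.0 105.4 long axis deg 51.7 zmed 243.6 med [627.1  30.6]
cheek none
```

View pics/m2.png

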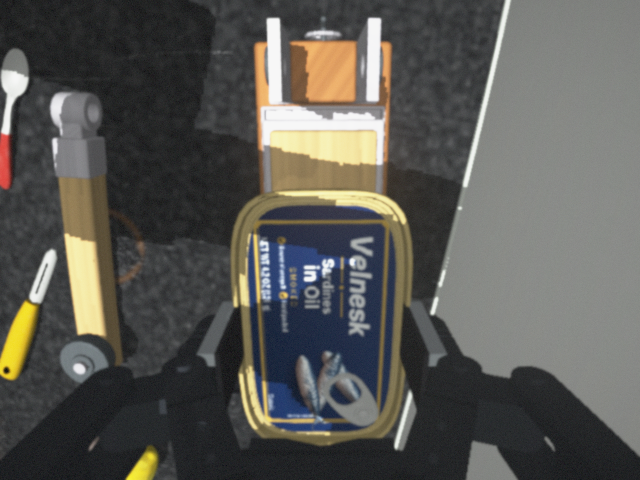

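The tin hangs centred and aligned in the jaws at (322,315), and the cheeks' tops show at (274,58) and (374,58). I'll measure both.

```bash
python3 - <<'E'
from h import *
w=load('wrist'); P=cloud(w)
m=np.zeros((480,640),bool); m[185:445,225:415]=1
Q=P.copy(); Q[~m]=np.nan
for lo in (.22,.235): rect(Q,lo,.27,(.625,.045),.08,'tin')
for a,b in ((255,300),(350,395)):
    Q=P.copy(); Q[:, :a]=np.nan; Q[:, b:]=np.nan; Q[115:]=np.nan
    rect(Q,.18,.192,(.61,.138),.07,'cheek')
e=onplane(w,[[232+10,0]],.2)
# rays onto cheek top plane: bright mask
g=w['img'].min(2)
for a,b in ((262,290),(360,388)):
    v,u=np.nonzero((g[10:110,a:b]>200)); q=onplane(w,np.c_[u+a,v+10],.185)[:,:2]*1000
    r=cv2.minAreaRect(q.astype(np.float32)); print(np.round(r[0],1),np.round(r[1],1),round(r[2],1),np.round(np.median(q,0),1))
E
```

```text
tin 43132 c 622.7 40.9 size 104.8 68.4 long axis deg -81.5 zmed 242.6 med [622.3  47.7]
tin 43083 c 622.7 40.9 size 104.8 68.4 long axis deg -81.5 zmed 242.6 med [622.3  47.6]
cheek 1023 c 588.6 134.8 size 33.7 5.4 long axis deg -81.3 zmed 184.8 med [588.7 135.6]
cheek 1037 c 631.0 141.1 size 33.6 5.5 long axis deg -82.2 zmed 184.8 med [630.8 141.4]
[589. 133.] [12.1 37.7] 8.1 [588.7 132.7]
[631.  141.3] [ 5.3 33.8] 8.9 [631.  141.6]
```

```bash
python3 - <<'E'
from h import *
go(.6237,.0452,.1205,8.5)
E
```

```text
rot [-0.1 -0.2  0.1] shift [1.000e-01 1.800e+00 1.375e+02] t 7.42
```

Emit:
move_arm([
  [0, 0, 0, 0, 1.8, 8, 0.5],
  [0, 0, 0, 0, 1.8, 22, 0.5],
  [0, 0, 0, 0, 1.8, 42, 0.5],
  [0, 0, 0, 0, 1.8, 65, 0.5],
  [0, 0, 0, 0, 1.8, 88, 0.5],
  [0, 0, 0, 0, 1.8, 106, 0.5],
  [0, 0, 0, 0, 1.8, 118, 0.5],
  [0, 0, 0, 0, 1.8, 125, 0.5],
  [0, 0, 0, 0, 1.8, 129, 0.5],
  [0, 0, 0, 0, 1.8, 130, 0.5],
  [0, 0, 0, 0, 1.8, 130, 0.5],
  [0, 0, 0, 0, 1.8, 130, 0.5],
])

```text
t: 8.42
tcp_pos: [0.6259, 0.0448, 0.13]
tool_rot: [0.652, 0.758, 0.001, 0.001]
force: [0.2, 0.5, -1.1]
finger_gap: 0.687
gripper_force: 43.6
```

```bash
python3 - <<'E'
from h import *
go(.6237,.0452,.1200,8.5)
w=shot('wrist'); P=cloud(w)
print(readout.sense()['tcp_pos'])
m=np.zeros((480,640),bool); m[185:445,225:415]=1
Q=P.copy(); Q[~m]=np.nan
rect(Q,.105,.13,(.625,.045),.08,'tin')
E
```

```text
rot [ 0.2 -0.1  0.1] shift [ 0.8 -2.1 10. ] t 8.42
[0.62589629 0.04474182 0.13012688]
tin 42068 c 624.5 43.9 size 104.8 68.4 long axis deg -81.2 zmed 115.0 med [624.3  51.3]
```

Emit:
move_arm([
  [0, 0, 0, 0.5, -0.8, 3, 0.5],
  [0, 0, 0, 0.5, -0.8, 6, 0.5],
  [0, 0, 0, 0.5, -0.8, 8, 0.5],
  [0, 0, 0, 0.5, -0.8, 9.5, 0.5],
  [0, 0, 0, 0.5, -0.8, 10.5, 0.5],
  [0, 0, 0, 0.5, -0.8, 10.5, 0.5],
  [0, 0, 0, 0.5, -0.8, 10.5, 0.5],
])

```text
t: 9.05
tcp_pos: [0.6241, 0.0451, 0.119]
tool_rot: [0.652, 0.758, 0.001, -0.0]
force: [-1.9, -0.0, 4.5]
finger_gap: 0.687
gripper_force: 44.1
```

Contact made. I'll release and rise.

Emit:
move_arm([
  [0, 0, 0, 0, 0, 0, 0.2],
  [0, 0, 0, 0, 0, 0, 0],
  [0, 0, 0, 0, 0, 0, 0],
  [0, 0, 0, 0, 0, 0, 0],
  [0, 0, 0, 0, 0, -10, 0],
  [0, 0, 0, 0, 0, -30, 0],
  [0, 0, 0, 0, 0, -60, 0],
  [0, 0, 0, 0, 0, -95, 0],
  [0, 0, 0, 0, 0, -130, 0],
  [0, 0, 0, 0, 0, -155, 0],
  [0, 0, 0, 0, 0, -170, 0],
  [0, 0, 0, 0, 0, -175, 0],
])

```text
t: 10.05
tcp_pos: [0.6258, 0.0448, 0.2981]
tool_rot: [0.652, 0.758, 0.003, 0.003]
force: [-0.1, -0.4, 1.3]
finger_gap: 0.999
gripper_force: 0.0
```

```bash
python3 - <<'E'
from h import *
w=shot('wrist'); P=cloud(w)
rect(P,.095,.115,(.625,.045),.08,'tin')
go(.60,-.25,.295,-87); go(.6167,-.297,.295,-87);go(.6167,-.297,.295,93)
E
```

```text
tin 10026 c 623.7 44.2 size 104.9 62.7 long axis deg -81.1 zmed 103.9 med [623.4  46.9]
rot [ 0.3 -0.3 95.6] shift [-287.6  -69.3    1.6] t 10.1
rot [ 0.3 -0.3 95.6] shift [-336.6  -59.9    1.7] t 10.1
rot [  0.3   0.3 -84.4] shift [-336.6  -59.9    1.7] t 10.1
```

Emit:
move_arm([
  [0, 0, -3, -10, -2, 0, 0],
  [0, 0, -9, -35, -6, 0, 0],
  [0, 0, -16, -65, -12, 0, 0],
  [0, 0, -23, -100, -18, 0, 0],
  [0, 0, -30, -135, -24, 0, 0],
  [0, 0, -37, -170, -30, 0, 0],
  [0, 0, -44, -205, -36, 0, 0],
  [0, 0, -51, -235, -42, 0, 0],
  [0, 0, -58, -265, -47, 0, 0],
  [0, 0, -65, -295, -53, 0, 0],
  [0, 0, -71, -320, -57, 0, 0],
  [0, 0, -77, -335, -60, 0, 0],
])

```text
t: 11.1
tcp_pos: [0.614, -0.2983, 0.2907]
tool_rot: [0.037, 0.999, 0.001, -0.001]
force: [-0.4, 0.3, -0.3]
finger_gap: 1.001
gripper_force: 0.0
```

Emit:
move_arm([
  [0, 0, -5, 0, 0, 0, 0],
  [0, 0, -7.5, 0, 0, 0, 0],
  [0, 0, -7.5, 0, 0, 0, 0],
  [0, 0, -7.5, 0, 0, 0, 0],
])

```text
t: 11.43
tcp_pos: [0.6144, -0.295, 0.2913]
tool_rot: [-0.026, 1.0, 0.002, -0.001]
force: [-0.1, -0.1, -0.8]
finger_gap: 0.998
gripper_force: 0.0
```

```bash
python3 - <<'E'
from h import *
w=shot('wrist'); P=cloud(w); cv2.imwrite('pics/m3.png',w['img'][:,:,::-1])
for z in (.018,.022): rect(P,z,.034,(.6167,-.297),.08,'tb')
t=shot('top'); Pt=cloud(t)
for Q in (P,):
    m=(Q[...,2]>.012)&(Q[...,2]<.15)&(abs(Q[...,0]-.617)<.06)&(abs(Q[...,1]+.297)<.13)&(abs(Q[...,1]+.297)>.04)
    q=Q[m]; 
    for s in (-1,1):
        k=q[np.sign(q[:,1]+.297)==s]; print(s,len(k), np.round(k[np.argsort(abs(k[:,1]+.297))[:3]],3) if len(k) else '')
go(.6167,-.297,.036,93)
E
```

```text
tb 6696 c 616.7 -297.5 size 104.3 62.7 long axis deg 3.1 zmed 22.0 med [ 614.4 -297.6]
tb 3303 c 616.7 -297.5 size 104.3 62.7 long axis deg 3.1 zmed 22.7 med [ 616.6 -296.8]
-1 275 [[ 0.677 -0.392  0.049]
 [ 0.677 -0.392  0.043]
 [ 0.677 -0.393  0.067]]
1 1403 [[ 0.677 -0.205  0.018]
 [ 0.676 -0.205  0.016]
 [ 0.675 -0.205  0.015]]
rot [ 0.2 -0.   0.1] shift [ -2.   -2.9 256. ] t 11.53
```

View pics/m3.png

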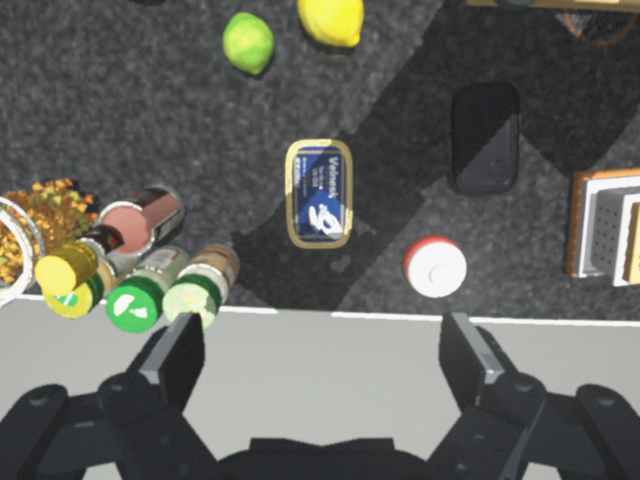

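Tin_b lies clear at (320,193); the nearest jar and the timer are well outside the fingers.

Emit:
move_arm([
  [0, 0, 0, -2, -3, 25, 0],
  [0, 0, 0, -2, -3, 60, 0],
  [0, 0, 0, -2, -3, 98, 0],
  [0, 0, 0, -2, -3, 135, 0],
  [0, 0, 0, -2, -3, 170, 0],
  [0, 0, 0, -2, -3, 200, 0],
  [0, 0, 0, -2, -3, 225, 0],
  [0, 0, 0, -2, -3, 243, 0],
  [0, 0, 0, -2, -3, 252, 0],
  [0, 0, 0, -2, -3, 255, 0],
  [0, 0, 0, -2, -3, 255, 0],
  [0, 0, 0, -2, -3, 255, 0],
])

```text
t: 12.53
tcp_pos: [0.6182, -0.2982, 0.0391]
tool_rot: [-0.027, 1.0, 0.0, 0.001]
force: [-0.3, -0.9, 0.2]
finger_gap: 1.002
gripper_force: 0.0
```

Emit:
move_arm([
  [0, 0, 0, 0, 0, 0, 0.3],
  [0, 0, 0, 0, 0, 0, 0.5],
  [0, 0, 0, 0, 0, 0, 0.5],
  [0, 0, 0, 0, 0, 0, 0.5],
  [0, 0, 0, 0, 0, 0, 0.5],
  [0, 0, 0, 0, 0, 0, 0.5],
])

```text
t: 13.03
tcp_pos: [0.6182, -0.2983, 0.04]
tool_rot: [-0.027, 1.0, 0.0, 0.001]
force: [-1.0, -0.7, 5.4]
finger_gap: 0.68
gripper_force: 42.7
```

Emit:
move_arm([
  [0, 0, 0, 0, 0, -5, 0.5],
  [0, 0, 0, 0, 0, -15, 0.5],
  [0, 0, 0, 0, 0, -30, 0.5],
  [0, 0, 0, 0, 0, -50, 0.5],
  [0, 0, 0, 0, 0, -75, 0.5],
  [0, 0, 0, 0, 0, -100, 0.5],
  [0, 0, 0, 0, 0, -130, 0.5],
  [0, 0, 0, 0, 0, -160, 0.5],
  [0, 0, 0, 0, 0, -185, 0.5],
  [0, 0, 0, 0, 0, -205, 0.5],
  [0, 0, 0, 0, 0, -217, 0.5],
  [0, 0, 0, 0, 0, -220, 0.5],
])

```text
t: 14.03
tcp_pos: [0.6182, -0.2989, 0.262]
tool_rot: [-0.027, 1.0, -0.001, 0.003]
force: [0.1, -0.4, -2.0]
finger_gap: 0.684
gripper_force: 43.5
```

```bash
python3 - <<'E'
from h import *
w=shot('wrist'); P=cloud(w); s=readout.sense(); print(s['tcp_pos'],s['gripper_force'],s['q'])
Q=P.copy();Q[:185]=np.nan;Q[445:]=np.nan;Q[:,:225]=np.nan;Q[:,415:]=np.nan
rect(Q,.22,.27,(.617,-.297),.09,'tin')
go(.6237,.0452,.25,8.5)
E
```

```text
[ 0.6177705  -0.29854628  0.2605502 ] 43.52464646100998 [-6.13308163e-01  6.07414718e-01  1.26342534e+00  1.68943102e-03
  1.26728855e+00 -2.23902591e+00]
tin 42355 c 617.0 -300.6 size 105.4 68.3 long axis deg 3.7 zmed 244.0 med [ 609.7 -300.4]
rot [ 0.1  0.2 84.6] shift [-24.6 342.9  10.3] t 14.08
```

Emit:
move_arm([
  [0, 0, 2, 0, 5, 0, 0.5],
  [0, 0, 7, -2, 20, 0, 0.5],
  [0, 0, 13, -4, 45, 0, 0.5],
  [0, 0, 20, -6, 75, 0, 0.5],
  [0, 0, 27, -8, 105, 0, 0.5],
  [0, 0, 34, -10, 135, 0, 0.5],
  [0, 0, 41, -12, 165, 0, 0.5],
  [0, 0, 48, -14, 195, 0, 0.5],
  [0, 0, 55, -16, 225, 0, 0.5],
  [0, 0, 62, -18, 255, 0, 0.5],
  [0, 0, 69, -20, 285, 0, 0.5],
  [0, 0, 75, -22, 310, 0, 0.5],
])

```text
t: 15.08
tcp_pos: [0.6208, 0.0149, 0.2564]
tool_rot: [0.589, 0.808, -0.0, -0.002]
force: [0.8, -0.5, -1.3]
finger_gap: 0.689
gripper_force: 43.5
```

Emit:
move_arm([
  [0, 0, 4, -1, 12, 0, 0.5],
  [0, 0, 7, -2, 22, 0, 0.5],
  [0, 0, 9, -2.5, 29, 0, 0.5],
  [0, 0, 9.6, -2.6, 33, 0, 0.5],
  [0, 0, 9.6, -2.6, 33, 0, 0.5],
  [0, 0, 9.6, -2.6, 33, 0, 0.5],
])

```text
t: 15.58
tcp_pos: [0.6537, 0.0203, 0.2571]
tool_rot: [0.652, 0.758, -0.0, -0.002]
force: [-0.1, -0.1, -1.7]
finger_gap: 0.686
gripper_force: 43.5
```

```bash
cat >> h.py <<'E'
def held(lo,hi):
    w=shot('wrist'); P=cloud(w); s=readout.sense(); print(np.round(s['tcp_pos'],4))
    Q=P.copy();Q[:185]=np.nan;Q[445:]=np.nan;Q[:,:225]=np.nan;Q[:,415:]=np.nan
    rect(Q,lo,hi,(.624,.045),.09,'tin')
E
python3 - <<'E'
from h import *
held(.22,.27)
go(.6237,.0452,.16,8.6)
E
```

```text
[0.6536 0.0202 0.2574]
tin 42572 c 652.3 20.0 size 105.2 68.4 long axis deg -81.2 zmed 239.1 med [651.8  26.2]
rot [-0.1 -0.1 -0.1] shift [ 29.  -25.7  97.5] t 15.63
```

Emit:
move_arm([
  [0, 0, 0, 4, -4, 0, 0.5],
  [0, 0, 0, 12, -11, 0, 0.5],
  [0, 0, 0, 20, -18, 0, 0.5],
  [0, 0, 0, 26, -23, 5, 0.5],
  [0, 0, 0, 28, -24.5, 20, 0.5],
  [0, 0, 0, 28, -24.5, 40, 0.5],
  [0, 0, 0, 28, -24.5, 60, 0.5],
  [0, 0, 0, 28, -24.5, 78, 0.5],
  [0, 0, 0, 28, -24.5, 90, 0.5],
  [0, 0, 0, 28, -24.5, 98, 0.5],
  [0, 0, 0, 28, -24.5, 99, 0.5],
  [0, 0, 0, 28, -24.5, 99, 0.5],
])

```text
t: 16.63
tcp_pos: [0.6261, 0.0448, 0.1594]
tool_rot: [0.653, 0.758, 0.001, -0.001]
force: [0.4, 0.5, -1.9]
finger_gap: 0.684
gripper_force: 43.5
```

```bash
python3 - <<'E'
from h import *
held(.12,.16)
go(.6237,.0452,.148,8.6)
E
```

```text
[0.6267 0.0446 0.1601]
tin 41624 c 623.9 44.4 size 106.0 68.1 long axis deg -84.6 zmed 141.4 med [624.5  51.4]
rot [ 0.1 -0.1 -0.1] shift [ 1.  -2.9 12.1] t 16.68
```

Emit:
move_arm([
  [0, 0, 0, 0, -0.5, 3, 0.5],
  [0, 0, 0, 0, -0.5, 6, 0.5],
  [0, 0, 0, 0, -0.5, 8, 0.5],
  [0, 0, 0, 0, -0.5, 9, 0.5],
  [0, 0, 0, 0, -0.5, 10, 0.5],
  [0, 0, 0, 0, -0.5, 11, 0.5],
  [0, 0, 0, 0, -0.5, 11, 0.5],
])

```text
t: 17.27
tcp_pos: [0.6256, 0.0445, 0.1483]
tool_rot: [0.653, 0.758, 0.001, -0.0]
force: [0.8, -0.3, -0.9]
finger_gap: 0.685
gripper_force: 43.5
```

Emit:
move_arm([
  [0, 0, 0, 0, 0, 0.7, 0.5],
  [0, 0, 0, 0, 0, 1.4, 0.5],
  [0, 0, 0, 0, 0, 1.4, 0.5],
  [0, 0, 0, 0, 0, 1.4, 0.5],
])

```text
t: 17.6
tcp_pos: [0.6257, 0.0445, 0.147]
tool_rot: [0.653, 0.758, 0.001, -0.0]
force: [1.0, 0.4, -1.6]
finger_gap: 0.684
gripper_force: 43.5
```

```bash
python3 - <<'E'
from h import *
held(.12,.16); s=load('wrist'); P=cloud(s); print(np.nanmedian(P[280:340,290:350,2]))
E
```

```text
[0.6257 0.0445 0.1471]
tin 42639 c 624.4 44.2 size 105.3 68.5 long axis deg -80.6 zmed 129.0 med [623.9  50.3]
0.12895441101180352
```

Emit:
move_arm([
  [0, 0, 0, 0, 0, 0.8, 0.5],
  [0, 0, 0, 0, 0, 1.6, 0.5],
  [0, 0, 0, 0, 0, 1.6, 0.5],
  [0, 0, 0, 0, 0, 1.6, 0.5],
])

```text
t: 17.98
tcp_pos: [0.6259, 0.0445, 0.1467]
tool_rot: [0.653, 0.758, 0.001, -0.0]
force: [-1.8, -0.1, 6.3]
finger_gap: 0.688
gripper_force: 44.1
```

Emit:
move_arm([
  [0, 0, 0, 0, 0, 0, 0.2],
  [0, 0, 0, 0, 0, 0, 0],
  [0, 0, 0, 0, 0, 0, 0],
  [0, 0, 0, 0, 0, 0, 0],
  [0, 0, 0, 0, 0, -10, 0],
  [0, 0, 0, 0, 0, -30, 0],
  [0, 0, 0, 0, 0, -60, 0],
  [0, 0, 0, 0, 0, -95, 0],
  [0, 0, 0, 0, 0, -130, 0],
  [0, 0, 0, 0, 0, -155, 0],
  [0, 0, 0, 0, 0, -170, 0],
  [0, 0, 0, 0, 0, -175, 0],
])

```text
t: 18.98
tcp_pos: [0.6271, 0.0441, 0.3251]
tool_rot: [0.653, 0.758, 0.003, 0.003]
force: [0.5, 0.4, 0.5]
finger_gap: 0.999
gripper_force: 0.0
```

```bash
python3 - <<'E'
from h import *
w=shot('wrist'); P=cloud(w)
rect(P,.118,.14,(.625,.045),.08,'tin')
s=readout.sense(); print(s['tcp_pos'])
go(.43,-.06,.25,6)
E
```

```text
tin 9926 c 625.3 44.3 size 104.8 62.8 long axis deg -81.1 zmed 128.6 med [625.   47.3]
[0.62675408 0.04415394 0.32408027]
rot [ 0.4 -0.   2.5] shift [ -73.9 -210.5   72.7] t 19.03
```

Emit:
move_arm([
  [0, 0, 0.5, -10, -20, 0, 0],
  [0, 0, 1, -25, -50, 0, 0.1],
  [0, 0, 1.5, -42, -85, 5, 0.2],
  [0, 0, 2, -60, -120, 15, 0.3],
  [0, 0, 3, -75, -155, 30, 0.4],
  [0, 0, 4, -88, -185, 45, 0.4],
  [0, 0, 4.5, -97, -205, 58, 0.4],
  [0, 0, 4.5, -104, -215, 66, 0.4],
  [0, 0, 4.5, -105, -217, 70, 0.4],
  [0, 0, 4.5, -105, -217, 70, 0.4],
  [0, 0, 4.5, -105, -217, 70, 0.4],
])

```text
t: 19.95
tcp_pos: [0.4271, -0.0915, 0.2499]
tool_rot: [0.682, 0.731, 0.001, -0.001]
force: [-0.2, 0.1, -0.1]
finger_gap: 0.602
gripper_force: 0.0
```

```bash
python3 - <<'E'
from h import *
w=shot('wrist'); P=cloud(w); cv2.imwrite('pics/m4.png',w['img'][:,:,::-1])
hsv=cv2.cvtColor(w['img'],cv2.COLOR_RGB2HSV)
Q=rect(P,.024,.040,(.41,-.0),.11,'bar'); Q=rect(P,.026,.038,(.412,-.02),.08,'barpart')
rect(P,.040,.065,(.42,-.143),.05,'weight')
rect(P,.018,.038,(.405,.085),.04,'eye')
s=readout.sense(); print(s['tcp_pos'],s['finger_gap'])
go(.417,-.093,.029,4)
E
```

```text
bar 8592 c 410.5 -23.4 size 172.8 31.6 long axis deg -85.7 zmed 31.8 med [410.4 -14. ]
barpart 7978 c 410.3 -20.1 size 159.8 31.6 long axis deg -85.7 zmed 31.8 med [410.2 -12.2]
weight 2687 c 419.9 -143.8 size 49.2 48.8 long axis deg -88.2 zmed 50.0 med [ 419.7 -140.9]
eye 1010 c 404.7 54.0 size 31.6 17.4 long axis deg 3.8 zmed 32.3 med [405.2  54.4]
[ 0.42759034 -0.09152726  0.25025736] 0.6013846079268177
rot [ 0.1 -0.1  0. ] shift [ -1.1 -11.  221.2] t 20.0
```

View pics/m4.png

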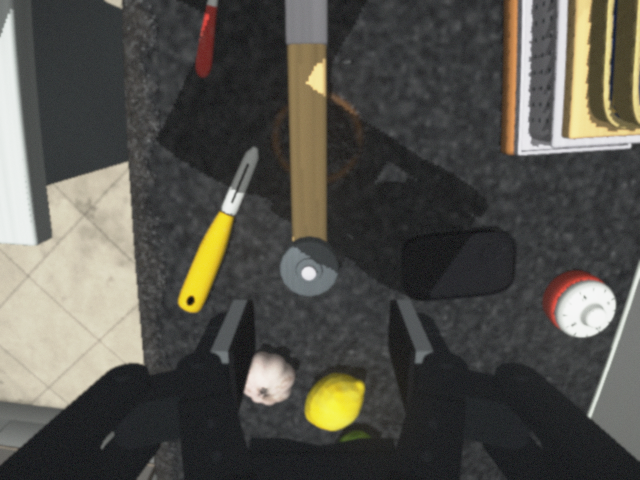

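The lever bar runs straight up at column 308, with the weight at (308,270). The peeler at (230,215) is clear of the partly closed jaws.

```bash
python3 - <<'E'
from h import *
go(.4162,-.0939,.029,4.3)
E
```

```text
rot [ 0.1 -0.1 -0.3] shift [ -1.9 -11.8 221.2] t 20.0
```

Emit:
move_arm([
  [0, 0, -0.3, -2, -6, 10, 0.4],
  [0, 0, -0.3, -2, -12, 35, 0.4],
  [0, 0, -0.3, -2, -12, 65, 0.4],
  [0, 0, -0.3, -2, -12, 98, 0.4],
  [0, 0, -0.3, -2, -12, 130, 0.4],
  [0, 0, -0.3, -2, -12, 158, 0.4],
  [0, 0, -0.3, -2, -12, 182, 0.4],
  [0, 0, -0.3, -2, -12, 200, 0.4],
  [0, 0, -0.3, -2, -12, 212, 0.4],
  [0, 0, -0.3, -2, -12, 219, 0.4],
  [0, 0, -0.3, -2, -12, 221, 0.4],
  [0, 0, -0.3, -2, -12, 221, 0.4],
])

```text
t: 21.0
tcp_pos: [0.4156, -0.094, 0.0289]
tool_rot: [0.68, 0.734, 0.001, -0.0]
force: [0.5, -0.1, 0.5]
finger_gap: 0.597
gripper_force: 0.0
```

Emit:
move_arm([
  [0, 0, 0, 0, 0, 0, 0.5],
  [0, 0, 0, 0, 0, 0, 0.6],
  [0, 0, 0, 0, 0, 0, 0.8],
  [0, 0, 0, 0, 0, 0, 0.9],
  [0, 0, 0, 0, 0, 0, 0.9],
  [0, 0, 0, 0, 0, 0, 0.9],
  [0, 0, 0, 0, 0, 0, 0.9],
], squeeze=70)

```text
t: 21.58
tcp_pos: [0.4158, -0.0944, 0.0302]
tool_rot: [0.68, 0.733, 0.001, 0.001]
force: [1.4, 1.4, 5.9]
finger_gap: 0.338
gripper_force: 70.2
```

Emit:
move_arm([
  [0, 0, 0, 0, 0, -3, 0.9],
  [0, 0, 0, 0, 0, -10, 0.9],
  [0, 0, 0, 0, 0, -22, 0.9],
  [0, 0, 0, 0, 0, -40, 0.9],
  [0, 0, 0, 0, 0, -62, 0.9],
  [0, 0, 0, 0, 0, -87, 0.9],
  [0, 0, 0, 0, 0, -115, 0.9],
  [0, 0, 0, 0, 0, -145, 0.9],
  [0, 0, 0, 0, 0, -175, 0.9],
  [0, 0, 0, 0, 0, -202, 0.9],
  [0, 0, 0, 0, 0, -220, 0.9],
  [0, 0, 0, 0, 0, -230, 0.9],
])

```text
t: 22.58
tcp_pos: [0.4144, -0.0943, 0.2616]
tool_rot: [0.68, 0.733, 0.001, 0.001]
force: [0.6, -0.0, -5.2]
finger_gap: 0.338
gripper_force: 69.9
```

```bash
cat >> h.py <<'E'
def lever(hint=None,show=None):
    """bar top face seen from the wrist: fit plane & line in tool frame and world"""
    w=shot('wrist'); s=readout.sense(); P=cloud(w); R0=R.from_quat(s['tool_rot']); T=R0.inv().apply((P.reshape(-1,3)-s['tcp_pos'])).reshape(P.shape)*1000
    m=(abs(T[...,1])<22)&(T[...,0]>35)&(T[...,0]<205)&(abs(T[...,2]-0)<20)
    n,L,st,c=cv2.connectedComponentsWithStats(m.astype(np.uint8)); k=1+np.argmax(st[1:,4]); m=L==k
    W=P[m]*1000; C=np.median(W,0)
    (cx,cy),(a,b),ang=cv2.minAreaRect(W[:,:2].astype(np.float32))
    if a<b: a,b,ang=b,a,ang+90
    x=T[m][:,0]; sel=(x<150)
    pf=np.polyfit(x[sel],W[sel,2],1)
    ang=(ang+90)%180-90
    print('tcp',np.round(s['tcp_pos'],4),'n',m.sum(),'c',round(cx,1),round(cy,1),'size',round(a,1),round(b,1),'ang',round(ang,2),'tip x in tool',round(x.max(),1),'slope deg',round(np.degrees(np.arctan(pf[0])),2),'top z at TCP',round(pf[1],1),'tool y of bar',round(np.median(T[m][:,1]),1))
    return w,P
E
python3 - <<'E'
from h import *
w,P=lever(); cv2.imwrite('pics/m5.png',w['img'][:,:,::-1])
s=readout.sense(); print(s['force'],s['ft_torque'],s['gripper_force'])
E
```

```text
tcp [ 0.4149 -0.0946  0.2623] n 26743 c 408.5 -24.9 size 69.9 30.6 ang -85.56 tip x in tool 104.9 slope deg 0.0 top z at TCP 263.0 tool y of bar -1.2
[ 0.94610553 -0.1878566  -4.61641244] [-0.05020182 -0.08510487  0.01668627] 69.92774605751038
```

View pics/m5.png

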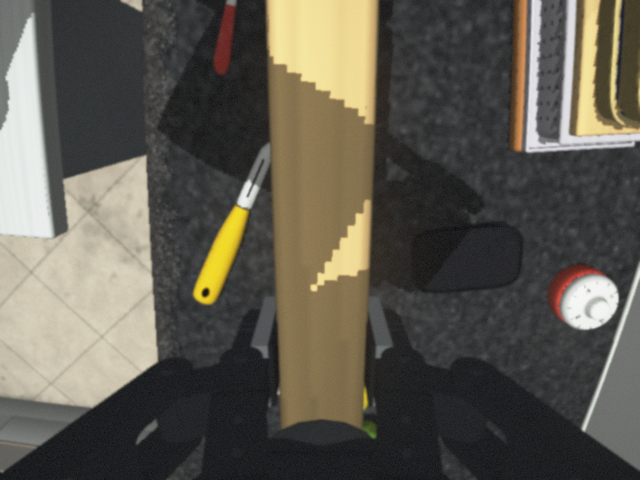

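The lever is level and held with the bar centred between the pads. Next I'll carry it over the press.

```bash
python3 - <<'E'
from h import *
go(.6376,-.0408,.262,8.5)
E
```

```text
rot [ 0.3  0.1 -4.2] shift [ 36.8 226.1   1.3] t 22.63
```

Emit:
move_arm([
  [0, 0, 0, 0, 3, 0, 0.9],
  [0, 0, 0, 1, 12, 0, 0.9],
  [0, 0, -0.3, 4, 28, 0, 0.9],
  [0, 0, -0.8, 8, 50, 0, 0.9],
  [0, 0, -1.4, 13, 76, 0, 0.9],
  [0, 0, -2, 18, 104, 0, 0.9],
  [0, 0, -2.6, 23, 134, 0, 0.9],
  [0, 0, -3.2, 28, 163, 0, 0.9],
  [0, 0, -3.7, 32, 188, 0, 0.9],
  [0, 0, -4, 35, 208, 0, 0.9],
  [0, 0, -4.2, 36, 220, 0, 0.9],
  [0, 0, -4.2, 37, 226, 0, 0.9],
])

```text
t: 23.63
tcp_pos: [0.6387, -0.0396, 0.2562]
tool_rot: [0.652, 0.758, 0.0, -0.002]
force: [-0.4, 1.0, -4.5]
finger_gap: 0.341
gripper_force: 69.8
```

Emit:
move_arm([
  [0, 0, 0, 0, 0, 0, 0.9],
  [0, 0, 0, 0, 0, 0, 0.9],
  [0, 0, 0, 0, 0, 0, 0.9],
])

```text
t: 23.88
tcp_pos: [0.6359, -0.0405, 0.2582]
tool_rot: [0.653, 0.758, -0.0, -0.002]
force: [0.0, 0.1, -5.4]
finger_gap: 0.343
gripper_force: 69.8
```

```bash
python3 - <<'E'
from h import *
lever()
s=shot('side');t=shot('top')
for n,x in (('side',s),('top',t)):
    P=cloud(x)
    m=(P[...,2]>.215)&(P[...,2]<.275)&(np.hypot(P[...,0]-.62,P[...,1]-.09)<.11); v,u=np.nonzero(m); print(n,m.sum(), u.min(),u.max(),v.min(),v.max())
    Q=rect(P,.245,.275,(.617,.08),.09,'bar+eye')
i=np.hstack([cv2.resize(s['img'][150:290,270:410],(400,400),interpolation=2),cv2.resize(t['img'][170:270,220:320],(400,400),interpolation=2)])
cv2.imwrite('pics/m6.png',i[:,:,::-1])
go(.6376,-.0408,.200,8.5)
E
```

```text
tcp [ 0.636  -0.0406  0.2587] n 26682 c 624.9 28.6 size 70.1 30.5 ang -81.48 tip x in tool 105.0 slope deg 0.16 top z at TCP 259.5 tool y of bar -0.8
side 93 342 352 189 199
bar+eye 67 c 633.5 15.8 size 49.7 25.0 long axis deg 88.3 zmed 259.3 med [632.5  14.8]Traceback (most recent call last):
  File "<stdin>", line 6, in <module>
    return umr_minimum(a, axis, None, out, keepdims, initial, where)
ValueError: zero-size array to reduction operation minimum which has no identity
```

```bash
python3 - <<'E'
from h import *
w=load('wrist');P=cloud(w)
for xy in ((.589,.134),(.631,.141)): rect(P,.178,.192,xy,.022,'cheek')
s=load('side');P=cloud(s)
Q=P[(P[...,2]>.2)&(np.hypot(P[...,0]-.615,P[...,1]-.11)<.06)]; print(len(Q),np.round(Q[:5],3))
go(.6376,-.0408,.200,8.5)
E
```

```text
cheek none
cheek none
0 []
rot [-0.  -0.1 -0. ] shift [-0.3  1.1 59.4] t 24.03
```

Emit:
move_arm([
  [0, 0, 0, 0, 1.2, 3, 0.9],
  [0, 0, 0, 0, 1.2, 9, 0.9],
  [0, 0, 0, 0, 1.2, 17, 0.9],
  [0, 0, 0, 0, 1.2, 25, 0.9],
  [0, 0, 0, 0, 1.2, 32, 0.9],
  [0, 0, 0, 0, 1.2, 38, 0.9],
  [0, 0, 0, 0, 1.2, 42, 0.9],
  [0, 0, 0, 0, 1.2, 44, 0.9],
  [0, 0, 0, 0, 1.2, 44, 0.9],
  [0, 0, 0, 0, 1.2, 44, 0.9],
])

```text
t: 24.87
tcp_pos: [0.6387, -0.0403, 0.2154]
tool_rot: [0.653, 0.758, 0.001, -0.0]
force: [-0.3, 0.5, -4.5]
finger_gap: 0.331
gripper_force: 69.9
```

Emit:
move_arm([
  [0, 0, 0, 0, 0, 3, 0.9],
  [0, 0, 0, 0, 0, 6, 0.9],
  [0, 0, 0, 0, 0, 9, 0.9],
  [0, 0, 0, 0, 0, 12, 0.9],
  [0, 0, 0, 0, 0, 14, 0.9],
  [0, 0, 0, 0, 0, 14, 0.9],
])

```text
t: 25.37
tcp_pos: [0.6381, -0.0402, 0.2006]
tool_rot: [0.653, 0.758, 0.0, -0.001]
force: [0.2, 0.0, -4.0]
finger_gap: 0.34
gripper_force: 69.9
```

```bash
python3 - <<'E'
from h import *
lever(); s=readout.sense(); print(s['force'],s['ft_torque'])
E
```

```text
tcp [ 0.6383 -0.0402  0.2009] n 26674 c 627.0 28.9 size 70.2 30.4 ang -81.54 tip x in tool 105.1 slope deg 0.1 top z at TCP 201.9 tool y of bar -0.9
[ 0.22199068 -0.71803422 -4.83203822] [-0.00527984 -0.02469949 -0.00520202]
```

Emit:
move_arm([
  [0, 0, 0, -0.5, -0.8, 2, 0.9],
  [0, 0, 0, -0.5, -0.8, 5, 0.9],
  [0, 0, 0, -0.5, -0.8, 9, 0.9],
  [0, 0, 0, -0.5, -0.8, 13, 0.9],
  [0, 0, 0, -0.5, -0.8, 17, 0.9],
  [0, 0, 0, -0.5, -0.8, 20, 0.9],
  [0, 0, 0, -0.5, -0.8, 22, 0.9],
  [0, 0, 0, -0.5, -0.8, 23.3, 0.9],
  [0, 0, 0, -0.5, -0.8, 23.3, 0.9],
  [0, 0, 0, -0.5, -0.8, 23.3, 0.9],
  [0, 0, 0, -0.5, -0.8, 23.3, 0.9],
])

```text
t: 26.33
tcp_pos: [0.638, -0.0409, 0.1782]
tool_rot: [0.653, 0.758, 0.001, -0.0]
force: [0.4, 0.4, -4.4]
finger_gap: 0.339
gripper_force: 69.9
```

```bash
python3 - <<'E'
from h import *
lever(); s=readout.sense(); print(s['force'],s['ft_torque'],s['qd'].round(4),s['gripper_force'])
a=shot('side')['img'];b=shot('top')['img'];w=load('wrist')['img']
i=np.hstack([cv2.resize(a[170:290,280:400],(400,400),interpolation=2),cv2.resize(b[170:270,220:320],(400,400),interpolation=2)])
cv2.imwrite('pics/m7.png',i[:,:,::-1])
E
```

```text
tcp [ 0.638  -0.0409  0.1783] n 26654 c 626.9 28.2 size 70.1 30.5 ang -81.4 tip x in tool 105.0 slope deg 0.06 top z at TCP 179.6 tool y of bar -0.7
[-0.65465637 -0.40652958 -5.42709346] [-0.02646532 -0.01037442  0.00929728] [-0.0003 -0.0004 -0.0004 -0.0002 -0.0007  0.0009] 69.90217924118042
```

View pics/m7.png

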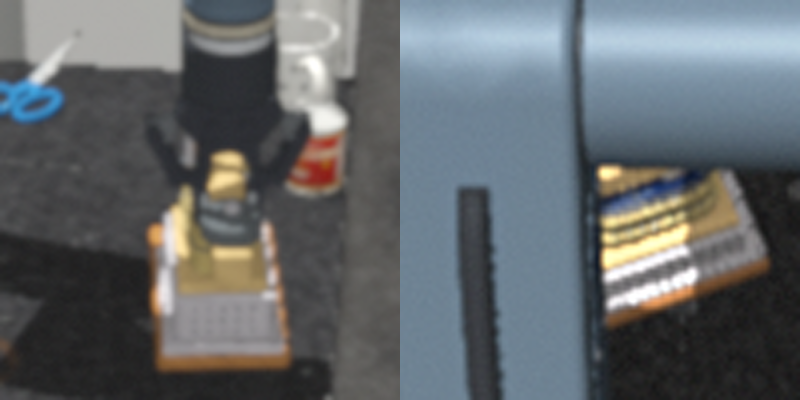

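The side view shows the lever level over the tins with its weight at (228,215) in the crop; the top view is covered by the arm. I'll check the weight's place and lower the last 1.5 mm.

Emit:
move_arm([
  [0, 0, 0, 0, -0.4, 0.7, 0.9],
  [0, 0, 0, 0, -0.4, 1.4, 0.9],
  [0, 0, 0, 0, -0.4, 1.4, 0.9],
  [0, 0, 0, 0, -0.4, 1.4, 0.9],
  [0, 0, 0, 0, -0.4, 1.4, 0.9],
  [0, 0, 0, 0, -0.4, 1.4, 0.9],
])

```text
t: 26.98
tcp_pos: [0.6375, -0.0409, 0.1766]
tool_rot: [0.653, 0.758, 0.001, -0.0]
force: [-0.2, 0.3, -4.7]
finger_gap: 0.336
gripper_force: 69.9
```

```bash
python3 - <<'E'
from h import *
lever(); s=readout.sense(); print(s['force'],s['qd'].round(4),s['gripper_force'])
i=shot('side'); P=cloud(i)
rect(P,.180,.205,(.645,-.09),.06,'weight'); rect(P,.14,.185,(.648,-.105),.05,'bar end')
E
```

```text
tcp [ 0.6375 -0.0409  0.1767] n 26636 c 626.3 28.2 size 70.0 30.5 ang -81.43 tip x in tool 105.0 slope deg 0.07 top z at TCP 178.0 tool y of bar -0.7
[ 0.1482875  -0.01983765 -4.68188437] [-0.0013 -0.0011 -0.0008 -0.0001 -0.0005  0.0013] 69.90059852600098
weight 363 c 634.6 -72.2 size 85.2 84.2 long axis deg 74.2 zmed 194.9 med [646.4 -91.9]
bar end 172 c 645.5 -115.5 size 44.2 27.3 long axis deg -6.2 zmed 169.6 med [ 649.  -118.2]
```

```bash
python3 -c "
from station import order; print(order.sign_off())"
```

```text
the job is handed in; nothing more can be done
None
```

I handed the job in at about 27 s: both tins measured within about 2 mm of the board's middle, and the lever is held level with its eye between the cheeks. The eye was hidden from the cameras at the end, so its place at the pin holes is worked out from the grip, to roughly 2 mm; sign-off returned no verdict.

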